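# Make up two knife-handle kits

## Robot

A 6-joint arm with a two-finger parallel gripper is mounted at the origin on the work surface. World frame = base frame: x ahead of the robot, y to its left, z up, the work surface at z = 0. Lengths are in mm, angles in rad, forces in N, time in s.
With the tool pointing down it reaches from about 325 to 900 mm from the base axis. Payload 6.1 kg.
Tool frame: the origin (TCP) lies on the mounting face of the last link; the fingertips stand 182 mm ahead of it and the grasp point (between the pads) lies 164 mm ahead of it; z points along the fingers, y is the line along which they close (so a half turn about z gives the same grasp; the last joint's range is limited). The gripper opens to 87 mm and grips with 3 to 60 N. Pads are 19 mm wide; open, the fingers measure 117 mm over their backs; the gripper's body (75 mm by 190 mm) begins 51 mm behind the grasp point.
Start: joints at [-1.443, 0.22, 1.526, -0, 1.395, -0.126], TCP at [156.921, -604.974, 404.738] pointing down, gripper open.
Joint ranges: [-2.98, 2.98], [-0.91, 2.08], [0.09, 2.57], [-1.24, 4.39], [0.2, 2.65], [-2.68, 2.68]. Speed limits (rad/s): [2.57, 2.57, 3.01, 3.14, 3.14, 3.14].

## Interface

Orientations are given as a unit quaternion [x, y, z, w].
In Python, from workcell import * gives the robot as it stands.
- The arm moves only by the tool carry_out, never from a script. Its argument "steps" is a list of rows, each an object with "offset": the shift along the tool's x, y, z in mm, a list of three; "roll": the turn about the tool's z in degrees. A call has 1 to 20 rows; each row is the pose to reach, as a shift and turn from the pose commanded when the call began, along the tool's axes at that moment; what a row does not reach only later rows make up. A row lasts 1/8 s, in which the tool goes at most 62.5 mm and 10.7 degrees, less where a joint would pass 70% of its speed; a pose out of reach is approached as far as the arm can. A call with a gripper value outside its range is refused whole. "jaw" is the opening, from 0 (shut) to 1 (fully open), set as the call begins (left out, the last holds). The fingers move at their own pace and stop on an object; "squeeze" is the grip in N (left out, the last holds). Time passes only in rows, so rows that repeat a pose let the fingers close. It gives the time, the measured TCP pose, the force, the opening and the grip force at its end, in the units of the state.
- read_state(): the state, without advancing time (a new reading comes with each control period).
- read_camera(name): name is "scene" or "top" or "wrist"; returns a dict with "img" (480x640x3 uint8, blue, green, red), "fx", "fy", "cx", "cy" (pixels), "dist_coeffs" ([k1, k2, p1, p2, k3] as OpenCV has them; the pictures are not rectified), "R" (3x3) and "t" (3): a world point X has camera coordinates R X + t; the wrist camera has in their place "T_tool_cam" (4x4, takes a point from camera to tool coordinates, whose origin is the TCP and whose axes are the flange's). Camera axes: x right, y down, z forward; pixel columns grow to the right and rows downward; lengths in mm; the calibration is good to about 2 mm. A picture is of the moment at which its call begins: read the wrist's pose just before it. There is no depth.
- sign_off(): hands the job in; it is judged then, once.
Trained networks look in a picture, given as the dict that the camera call returned (one of the last four; its "shot" number tells which), for a name from the list of things; names that differ only in an ending like _2 or _b are one class to them, and where a whole thing is asked for, a point or a joint stands for the part that bears it (a point fixed in the world has none). Each returns a list of dicts, best first, with "conf" (0 to 1); they miss things now and then, are a little off and sometimes report something else, mostly with a low value. They report only what shows in the picture. A call takes as long as a camera call. They do not tell look-alikes from the thing itself.
- spot_in(thing, picture): "box" ([centre column, centre row, width, height] in pixels, round what is visible of it).
- pinpoint(thing, picture): "at" ([column, row] in pixels: a listed point, or the origin of a listed thing).
The state is a dict: "clock": time; "joint_positions": joint angles; "qvel": joint speeds; "joint_torque": joint torques, N m; "eef_pos": TCP position; "ee_rot": TCP orientation; "force": force on the tool from outside, world axes, zero at the start; "torque": the same for the moment, N m; "gripper_width": finger opening in mm; "finger_force": force on a finger pad.
Only numpy, scipy, OpenCV 4.12 (cv2) and the standard library are available. Lean on these libraries where they do the work, as an engineer would, in place of code of your own. Each camera call takes 0.05 s, during which the arm holds its last target. There are 200 camera calls.

## Task

Make up two kits for the knife fitters: the red tray gets the dark wooden handle, the brass bolster and the yellow rivet tin; the blue tray gets the white handle and the steel bolster. Lay each handle in its tray's long nest and each bolster or tin upright in a square nest of its own, all flat on the nest floor. Leave the green handle where it lies in the stock.

Things in the scene. Friction and masses are not known exactly. Their poses are not given: they have to be found in the camera images.
- tray_red: Red kit tray fixed to the bench, 152 (x) x 142 (y) x 11 mm high; origin at the centre of its underside, z up. White nest floors 5 mm above the bench, red ribs and rim to 11 mm. Long nest centred at x=0, y=+40 mm, 136 (x) x 46 (y) mm; two square nests 56 x 56 mm centred at x=-40 and x=+40, y=-35 mm. Ribs 24 mm wide, rim 8. Its x is within 0.3 rad of world x; the trays may swap sides.
- tray_blue: Blue kit tray fixed to the bench, 152 (x) x 142 (y) x 11 mm high; origin at the centre of its underside, z up. White nest floors 5 mm above the bench, blue ribs and rim to 11 mm. Long nest centred at x=0, y=+40 mm, 136 (x) x 46 (y) mm; two square nests 56 x 56 mm centred at x=-40 and x=+40, y=-35 mm. Ribs 24 mm wide, rim 8. Its x is within 0.3 rad of world x; the trays may swap sides.
- handle_wood: Dark brown wooden knife handle with three brass rivet heads on top, lying on its side: 115 (its x) x 24 (y) x 22 mm high, the last 22 mm at its -x end 28 mm wide. Origin at the centre of its underside, z up; 0.05 to 0.1 kg. Grasp it across y at the middle. Starts on the bench in the stock, x within 0.3 rad of world x.
- handle_white: White moulded knife handle, no rivets, lying on its side: 115 (its x) x 24 (y) x 22 mm high, the last 22 mm at its -x end 28 mm wide. Origin at the centre of its underside, z up; 0.05 to 0.1 kg. Grasp it across y at the middle. Starts on the bench in the stock, x within 0.3 rad of world x.
- handle_green: Green knife handle with three steel rivet heads (in no kit), lying on its side: 115 (its x) x 24 (y) x 22 mm high, the last 22 mm at its -x end 28 mm wide. Origin at the centre of its underside, z up; 0.05 to 0.1 kg. Grasp it across y at the middle. Starts on the bench in the stock, x within 0.3 rad of world x.
- bolster_brass: Brass (yellow metal) bolster (block with a dark slot line on top): 36 (its x) x 24 (y) x 24 mm high, origin at the centre of its underside, z up; 0.06 to 0.13 kg. Starts on the bench in the stock, any yaw within 0.5 rad of world x.
- bolster_steel: Steel (dark grey metal) bolster (block with a dark slot line on top): 36 (its x) x 24 (y) x 24 mm high, origin at the centre of its underside, z up; 0.06 to 0.13 kg. Starts on the bench in the stock, any yaw within 0.5 rad of world x.
- rivet_tin: Closed round yellow tin of rivets with a black band and a small brass dot on its lid, 36 mm across (band 37), 26 mm high, upright; origin at the centre of its underside, z up; 0.04 to 0.09 kg. Starts on the bench in the stock. The six stock things start between the trays, centres 80 mm or more apart; small loose parts under 20 mm high among them can be ignored.
Mind the look-alikes: they are no part of the job. Leave any orange or purple look-alike of the handle_wood alone.

How it is judged:
By the outcome, as a careful person would: the job done as asked, in the order asked, and still so for the second after the job is handed in, with the robot touching nothing.
It also fails if it takes over 122 s, if anything falls off the work surface, if the arm or the gripper's body presses on something with over 40 N, if the wrist force passes 120 N, or if a joint passes its speed limit or range.

## Working session

There is one attempt and no reset: what is moved stays moved. The work goes in short steps, Python scripts to look and compute and a tool call to move; the robot and the scene stay as the last step left them, time stands still between calls to the robot, and variables do not carry over. Pictures are saved under pics/ and viewed, at most 14 in all, crops included, and the job is handed in when it is done.

Besides the shell and the picture viewer there is one more tool, called after "Emit:" as name(argument=value, ...) on one line, values as JSON. carry_out: Moves the arm, as the interface text tells. Its arguments: {"type":"object","properties":{"steps":{"type":"array"},"jaw":{"type":"number"},"squeeze":{"type":"number"}},"required":["steps"]}

```bash
mkdir -p pics; ls; python3 - <<'E'
from workcell import *
import cv2
s=read_state();print({k:s[k] for k in('clock','eef_pos','ee_rot','gripper_width','force')})
for c in('top','scene'):
    p=read_camera(c);cv2.imwrite(f'pics/{c}0.png',p['img']);print(c,p['R'],p['t'],p['fx'],p['dist_coeffs'])
    for n in('tray_red','tray_blue','handle_wood','handle_white','handle_green','bolster_brass','bolster_steel','rivet_tin'):
        print(n,[([round(float(v)) for v in d['at']],round(d['conf'],2)) for d in pinpoint(n,p)][:5])
E
```

```text
pics
{'clock': 0.0, 'eef_pos': array([ 156.86466476, -604.71297065,  403.65949023]), 'ee_rot': array([ 9.91960806e-01,  1.26541873e-01,  1.89849491e-05, -9.55745986e-04]), 'gripper_width': 86.38525121473677, 'force': array([ 0.16808035, -0.29257843, -0.44545817])}
top [[-0.02283535 -0.99937047  0.02715179]
 [-0.98909172  0.01863061 -0.14611803]
 [ 0.14552019 -0.03019227 -0.98889448]] [-94.98226022 489.76305193 846.92263913] 475.35054906386443 [-0.06246175  0.          0.          0.          0.        ]
tray_red [([425, 220], 0.86)]
tray_blue [([112, 232], 0.87)]
handle_wood [([413, 312], 0.91), ([512, 255], 0.59), ([315, 165], 0.57)]
handle_white [([210, 172], 0.66)]
handle_green [([323, 252], 0.89)]
bolster_brass [([217, 264], 0.76)]
bolster_steel [([261, 172], 0.78)]
rivet_tin [([267, 251], 0.71)]
scene [[-0.79860111  0.60184678  0.004088  ]
 [ 0.35594421  0.47776397 -0.80314713]
 [-0.48532462 -0.63993909 -0.59576671]] [ 446.85705474 -108.03267856 1284.63112791] 542.32455813815 [-0.03559164  0.          0.          0.          0.        ]
tray_red [([250, 208], 0.59)]
tray_blue [([466, 376], 0.7)]
handle_wood [([255, 273], 0.86), ([238, 170], 0.61), ([321, 188], 0.6)]
handle_white [([324, 337], 0.69)]
handle_green [([322, 241], 0.7)]
bolster_brass [([398, 292], 0.52)]
bolster_steel [([295, 303], 0.83), ([466, 374], 0.18)]
rivet_tin [([357, 267], 0.89)]
```

View pics/top0.png

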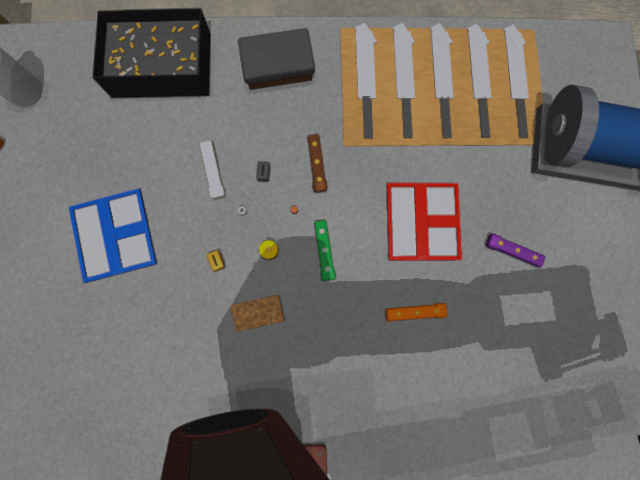

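View pics/scene0.png

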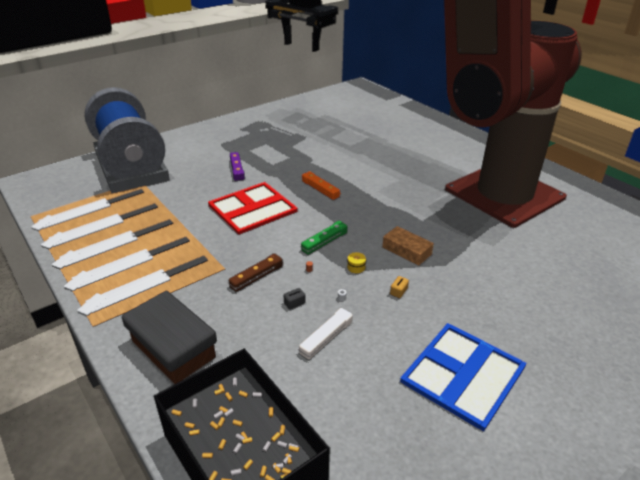

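The top view is clear:
- The blue tray is at (112,235) and the red tray at (424,221).
- The wooden handle is at (317,163). The orange one at (416,313) and purple one at (516,250) are decoys.
- The white handle is at (212,170), the steel bolster at (263,171), the brass bolster at (216,260), the tin at (268,249) and the green handle at (325,250).

Next I'll fit poses by silhouette.

```bash
cat > h.py <<'E'
import numpy as np, cv2
from scipy.optimize import minimize
from scipy.spatial.transform import Rotation as Ro
from workcell import *
def cam(p):
    K=np.array([[p['fx'],0,p['cx']],[0,p['fy'],p['cy']],[0,0,1.]]);return K,np.array(p['dist_coeffs'])
def RT(p,s=None):
    if 'R' in p: return np.array(p['R']),np.array(p['t'])
    T=np.eye(4);T[:3,:3]=Ro.from_quat(s['ee_rot']).as_matrix();T[:3,3]=s['eef_pos']
    M=np.linalg.inv(T@np.array(p['T_tool_cam']));return M[:3,:3],M[:3,3]
def proj(P,p,s=None):
    R,t=RT(p,s);K,d=cam(p);return cv2.projectPoints(np.float64(P),cv2.Rodrigues(R)[0],t,K,d)[0][:,0]
def ray(px,z,p,s=None):
    R,t=RT(p,s);K,d=cam(p);u=cv2.undistortPoints(np.float64([[px]]),K,d)[0,0]
    c=-R.T@t;v=R.T@np.array([*u,1]);return (c+v*(z-c[2])/v[2])[:2]
def mask(name,p):
    h=cv2.cvtColor(p['img'],cv2.COLOR_BGR2HSV).astype(int);H,S,V=h[...,0],h[...,1],h[...,2]
    m={'tray_red':((H<6)|(H>174))&(S>150),'tray_blue':(H>100)&(H<125)&(S>120),'handle_wood':(H<16)&(S>100),'handle_white':(S<30)&(V>165),
       'handle_green':(H>50)&(H<80)&(S>100),'bolster_brass':(H>14)&(H<32)&(S>100),'bolster_steel':(V<85)&(S<80),'rivet_tin':(H>20)&(H<36)&(S>110)}[name]
    return m.astype(np.uint8)
def hull_at(name,p,at):
    cs,_=cv2.findContours(mask(name,p),cv2.RETR_EXTERNAL,cv2.CHAIN_APPROX_NONE)
    c=max([c for c in cs if len(c)>5 and abs(cv2.pointPolygonTest(c,tuple(map(float,at)),True))<45],key=cv2.contourArea)
    return cv2.convexHull(c)[:,0].astype(float)
DIM={'tray':(152,142,11),'handle':(115,25,22),'bolster':(36,24,24),'rivet':(36,36,26)}
def model(name,q):
    lx,ly,h=DIM[name.split('_')[0]]
    if name=='rivet_tin': a=np.linspace(0,6.28,33);b=np.c_[18*np.cos(a),18*np.sin(a)];zs=[26]
    elif 'handle' in name: b=np.array([[57.5,12],[57.5,-12],[-57.5,-14],[-57.5,14],[-35.5,14],[-35.5,-14]]);zs=[0,h]
    else: b=np.array([[i*lx/2,j*ly/2] for i in(-1,1) for j in(-1,1)]);zs=[0,h]
    c,s=np.cos(q[2]),np.sin(q[2]);b=b@np.array([[c,s],[-s,c]])+q[:2]
    return np.vstack([np.c_[b,np.full(len(b),z)] for z in zs])
def fill(pts):
    m=np.zeros((480*4,640*4),np.uint8);cv2.fillConvexPoly(m,np.int32(np.round((pts+.5)*4*16-8)),1,shift=4);return m
def fit(name,p,at,s=None,yaw0=0):
    hu=hull_at(name,p,at);c=hu.mean(0);tgt=fill(c+(hu-c)*(1+.5/np.abs(hu-c).max()))
    q0=[*ray(at,10,p,s),yaw0]
    def cost(u):
        q=np.array(q0)+np.array(u)*[10,10,.1]
        m=fill(cv2.convexHull(proj(model(name,q),p,s).astype(np.float32))[:,0])
        return 1-(m&tgt).sum()/max((m|tgt).sum(),1)
    best=min((minimize(cost,[0,0,y],method='Nelder-Mead',options=dict(initial_simplex=[[0,0,y],[1,0,y],[0,1,y],[0,0,y+2]],maxiter=150)) for y in(-2,2)),key=lambda r:r.fun)
    return np.array(q0)+best.x*[10,10,.1],1-best.fun
E
cat > m.py <<'E'
from h import *
for c in('top','scene'):
    p=read_camera(c)
    A={'top':dict(tray_red=(425,220),tray_blue=(112,232),handle_wood=(317,163),handle_white=(212,170),handle_green=(325,250),bolster_brass=(216,260),bolster_steel=(263,171),rivet_tin=(268,249)),
    'scene':dict(tray_red=(253,207),tray_blue=(465,374),handle_wood=(257,271),handle_white=(326,334),handle_green=(324,237),bolster_brass=(399,287),bolster_steel=(294,298),rivet_tin=(357,262))}[c]
    for n,a in A.items():
        try:
            q,i=fit(n,p,a);print(c,n,q.round(3),round(i,3))
        except Exception as e: print(c,n,repr(e))
E
python3 m.py
```

```text
top tray_red [ 5.14734e+02 -3.03545e+02 -2.20000e-02] 0.981
top tray_blue [4.97575e+02 3.00857e+02 2.44000e-01] 0.991
top handle_wood [ 6.33569e+02 -9.68690e+01  7.70000e-02] 0.829
top handle_white [6.24029e+02 1.09707e+02 2.80000e-01] 0.727
top handle_green [ 4.59841e+02 -1.07639e+02  1.13000e-01] 0.9
top bolster_brass [ 4.4498e+02  9.7739e+01 -2.0000e-01] 0.0
top bolster_steel [6.15949e+02 7.28100e+00 3.20000e-02] 0.857
top rivet_tin [ 4.62118e+02 -2.64600e+00 -3.40000e-02] 0.936
scene tray_red [ 5.15053e+02 -3.05021e+02 -2.30000e-02] 0.963
scene tray_blue [4.98848e+02 3.00692e+02 2.46000e-01] 0.993
scene handle_wood [ 6.3005e+02 -9.7613e+01 -2.0000e-01] 0.0
scene handle_white [6.13332e+02 9.90980e+01 2.90000e-01] 0.709
scene handle_green [ 4.59658e+02 -1.07639e+02  2.01000e-01] 0.845
scene bolster_brass [ 4.44482e+02  9.81500e+01 -2.00000e-01] 0.0
scene bolster_steel [ 6.19836e+02  1.02120e+01 -4.28000e-01] 0.826
scene rivet_tin [ 4.73392e+02  8.92500e+00 -1.65000e-01] 0.511
```

Emit:
carry_out(steps=[{"offset": [513,-492,-80],"roll": 14.5},{"offset": [513,-492,-80],"roll": 14.5},{"offset": [513,-492,-80],"roll": 14.5},{"offset": [513,-492,-80],"roll": 14.5},{"offset": [513,-492,-80],"roll": 14.5},{"offset": [513,-492,-80],"roll": 14.5},{"offset": [513,-492,-80],"roll": 14.5},{"offset": [513,-492,-80],"roll": 14.5},{"offset": [513,-492,-80],"roll": 14.5},{"offset": [513,-492,-80],"roll": 14.5},{"offset": [513,-492,-80],"roll": 14.5},{"offset": [513,-492,-80],"roll": 14.5},{"offset": [513,-492,-80],"roll": 14.5},{"offset": [513,-492,-80],"roll": 14.5},{"offset": [513,-492,-80],"roll": 14.5}], jaw=0.65)

```text
clock: 2.88
eef_pos: [529.5, -1.0, 484.6]
ee_rot: [1.0, -0.0, -0.0, 0.0]
force: [0.0, 0.7, 0.6]
gripper_width: 56.9
finger_force: 0.0
```

```bash
python3 - <<'E'
from h import *
s=read_state();p=read_camera('wrist');print(s['clock'],s['eef_pos'],s['ee_rot']);print(np.array(p['T_tool_cam']).round(2),p['fx'])
cv2.imwrite('pics/w1.png',p['img'])
for n,q in dict(handle_wood=(633,-97,22),handle_white=(620,105,22),handle_green=(460,-107,22),bolster_brass=(445,98,24),bolster_steel=(616,7,24),rivet_tin=(462,-2,26)).items():
    a=proj([q],p,s)[0];print(n,a.round())
for n in DIM: pass
E
```

```text
2.875 [529.53867383  -0.99001162 484.64873882] [ 9.99999889e-01 -4.39635946e-04 -1.25911028e-04  1.16230191e-04]
[[ 0.   -0.97 -0.25 69.12]
 [ 1.    0.    0.    0.13]
 [-0.   -0.25  0.97 21.05]
 [ 0.    0.    0.    1.  ]] 417.5333136102609
handle_wood [417.  92.]
handle_white [219. 105.]
handle_green [418. 255.]
bolster_brass [234. 269.]
bolster_steel [315. 109.]
rivet_tin [324. 255.]
```

View pics/w1.png

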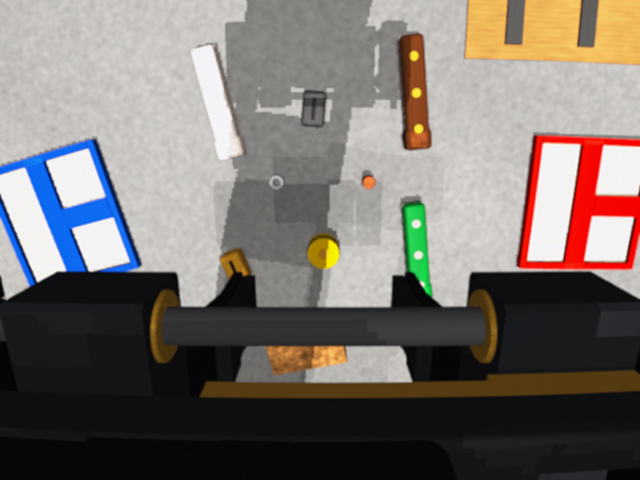

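The wrist view shows white (218,102), steel in the arm's shadow (314,108), wood (415,91) and tin (323,252). Brass is half hidden at (234,265).

```bash
cat > f.py <<'E'
from h import *
import h,sys
def fits(A,s,p,ov=None):
    ov=ov or {}
    m0=h.mask
    def mk(n,p):
        hsv=cv2.cvtColor(p['img'],cv2.COLOR_BGR2HSV).astype(int);H,S,V=hsv[...,0],hsv[...,1],hsv[...,2]
        return ov[n](H,S,V).astype(np.uint8) if n in ov else m0(n,p)
    h.mask=mk
    for n,a in A.items():
        try: q,i=fit(n,p,a,s);print(n,q.round(3),round(i,3))
        except Exception as e: print(n,repr(e))
    h.mask=m0
E
python3 - <<'E'
from f import *
s=read_state();p=read_camera('wrist')
hsv=cv2.cvtColor(p['img'],cv2.COLOR_BGR2HSV)
print('steelrow V',hsv[108,290:340,2].tolist());print('brass',hsv[265,215:255:2].tolist());print('white',hsv[102,195:250:3].tolist());print('wood',hsv[75,395:432:2].tolist())
ov=dict(handle_white=lambda H,S,V:(S<40)&(V>222),bolster_steel=lambda H,S,V:V<77,handle_wood=lambda H,S,V:(H<20)&(S>110))
fits(dict(handle_wood=(415,91),handle_white=(218,102),bolster_steel=(314,108),rivet_tin=(323,252)),s,p,ov)
E
```

```text
steelrow V [202, 204, 203, 204, 202, 202, 203, 205, 206, 206, 203, 179, 118, 83, 91, 101, 110, 113, 112, 115, 111, 95, 72, 63, 68, 87, 108, 116, 117, 115, 114, 107, 90, 80, 87, 131, 179, 199, 204, 205, 201, 183, 152, 137, 135, 136, 137, 137, 135, 135]
brass [[17, 9, 205], [17, 9, 205], [15, 6, 158], [15, 69, 144], [18, 201, 155], [19, 220, 158], [19, 216, 165], [18, 211, 138], [15, 138, 37], [18, 190, 78], [19, 217, 159], [19, 215, 164], [19, 216, 165], [19, 217, 153], [19, 213, 122], [18, 214, 93], [17, 193, 86], [16, 37, 103], [20, 6, 125], [15, 11, 135]]
white [[15, 7, 205], [15, 8, 199], [20, 8, 202], [16, 13, 220], [135, 2, 246], [150, 2, 245], [135, 2, 245], [120, 2, 246], [135, 2, 246], [130, 3, 246], [165, 2, 238], [12, 39, 130], [20, 15, 105], [20, 9, 174], [18, 10, 129], [15, 8, 129], [18, 10, 132], [10, 12, 132], [12, 10, 132]]
wood [[12, 10, 132], [18, 10, 132], [9, 18, 98], [9, 65, 63], [10, 190, 55], [10, 197, 79], [10, 198, 90], [11, 200, 98], [11, 200, 140], [11, 199, 147], [11, 201, 141], [11, 200, 143], [11, 202, 143], [11, 201, 142], [11, 206, 135], [9, 80, 134], [20, 8, 193], [20, 8, 201], [25, 8, 202]]
handle_wood [ 6.31139e+02 -9.38870e+01  1.10000e-01] 0.829
handle_white [6.21594e+02 1.09428e+02 2.66000e-01] 0.768
bolster_steel [6.10671e+02 6.88500e+00 7.60000e-02] 0.42
rivet_tin [ 4.64527e+02 -1.36000e+00 -2.21000e-01] 0.86
```

```bash
cat >> f.py <<'E'
def overlay(Q,s,p,box,fn,k=2):
    im=cv2.resize(p['img'],None,fx=k,fy=k)
    for n,q in Q.items():
        c=cv2.convexHull(proj(model(n,q),p,s).astype(np.float32));cv2.polylines(im,[np.int32((c+.5)*k)],True,(255,0,255),1)
    x0,y0,x1,y1=[v*k for v in box];cv2.imwrite(fn,im[y0:y1,x0:x1])
E
python3 - <<'E'
from f import *
s=read_state();p=read_camera('wrist')
ov=dict(handle_white=lambda H,S,V:(S<40)&(V>222),handle_wood=lambda H,S,V:(H<20)&(S>110))
import h
for n,a in dict(handle_wood=(415,91),handle_white=(218,102)).items():
    m0=h.mask; h.mask=lambda nn,pp:ov[nn](*[x.astype(int) for x in cv2.split(cv2.cvtColor(pp['img'],cv2.COLOR_BGR2HSV))]).astype(np.uint8)
    hu=hull_at(n,p,a);print(n,cv2.minAreaRect(hu.astype(np.float32)));h.mask=m0
overlay(dict(handle_wood=(631.1,-93.9,.11),handle_white=(621.6,109.4,.266),bolster_steel=(610.7,6.9,.076),rivet_tin=(464.5,-1.4,0),tray_red=(515,-304,-.022),tray_blue=(498,300.8,.245)),s,p,(150,0,550,290),'pics/o1.png')
E
```

```text
handle_wood ((414.97686767578125, 91.47880554199219), (114.66458129882812, 26.32956314086914), 87.45519256591797)
handle_white ((214.91258239746094, 102.33445739746094), (114.4540786743164, 23.412677764892578), 74.69386291503906)
```

View pics/o1.png

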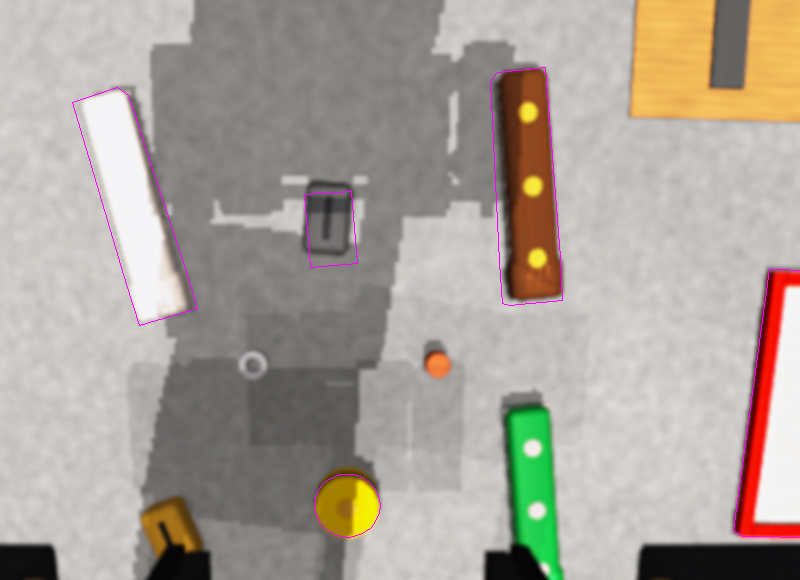

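The tray and tin fits lie on their outlines. The handles look slimmer than their models because the edges are rounded, so I'll take centre points instead: wood rivets at (414,56), (416.5,93) and (418.5,129), and the steel slot from (314.5,98) to (313.5,120).

```bash
python3 - <<'E'
from f import *
s=read_state();p=read_camera('wrist')
a,m,b=[ray(x,22,p,s) for x in((414,56),(416.5,93),(418.5,129))];print('wood',m.round(1),((a+b)/2).round(1),np.arctan2(*(a-b)[::-1]))
print('white',ray((215,102.3),13,p,s).round(1)); d=ray((215-30*.264,102.3-30*.964),13,p,s)-ray((215,102.3),13,p,s);print(np.arctan2(d[1],d[0]))
a,b=ray((314.5,98),24,p,s),ray((313.5,120),24,p,s);print('steel',((a+b)/2).round(1),np.arctan2(*(a-b)[::-1]))
print('brass~',ray((231,266),24,p,s))
E
```

```text
wood [632.3 -96.1] [632.3 -95.9] 0.1093233297426129
white [623.9 111.3]
0.22778807748747712
steel [616.   8.] -0.051644346558319246
brass~ [448.19060133 101.41516761]
```

Emit:
carry_out(steps=[{"offset": [103,95,0],"roll": -5.7},{"offset": [103,95,100],"roll": -5.7},{"offset": [103,95,200],"roll": -5.7},{"offset": [103,95,255],"roll": -5.7},{"offset": [103,95,255],"roll": -5.7},{"offset": [103,95,255],"roll": -5.7},{"offset": [103,95,255],"roll": -5.7},{"offset": [103,95,255],"roll": -5.7},{"offset": [103,95,280],"roll": -5.7},{"offset": [103,95,294],"roll": -5.7},{"offset": [103,95,294],"roll": -5.7},{"offset": [103,95,294],"roll": -5.7}])

```text
clock: 4.58
eef_pos: [633.6, -94.9, 192.1]
ee_rot: [0.999, 0.05, 0.001, 0.0]
force: [0.0, -0.1, 1.4]
gripper_width: 56.4
finger_force: 0.0
```

Emit:
carry_out(steps=[{"offset": [0,0,0],"roll": 0},{"offset": [0,0,0],"roll": 0},{"offset": [0,0,0],"roll": 0},{"offset": [0,0,0],"roll": 0},{"offset": [0,0,0],"roll": 0},{"offset": [0,0,0],"roll": 0}], jaw=0, squeeze=25)

```text
clock: 5.32
eef_pos: [633.0, -94.9, 190.8]
ee_rot: [0.999, 0.05, -0.0, 0.0]
force: [0.0, -0.4, 1.0]
gripper_width: 24.0
finger_force: 25.0
```

Emit:
carry_out(steps=[{"offset": [0,0,-60],"roll": 0},{"offset": [-40,47,-60],"roll": 7.0},{"offset": [-80,94,-60],"roll": 7.0},{"offset": [-133,157,-60],"roll": 7.0},{"offset": [-133,157,-60],"roll": 7.0},{"offset": [-133,157,-60],"roll": 7.0},{"offset": [-133,157,-60],"roll": 7.0},{"offset": [-133,157,-30],"roll": 7.0},{"offset": [-133,157,-12],"roll": 7.0},{"offset": [-133,157,-5.5],"roll": 7.0},{"offset": [-133,157,-5.5],"roll": 7.0},{"offset": [-133,157,-5.5],"roll": 7.0}])

```text
clock: 6.82
eef_pos: [516.8, -264.2, 196.5]
ee_rot: [1.0, -0.011, 0.0, 0.0]
force: [-0.3, -0.4, -0.7]
gripper_width: 23.6
finger_force: 25.0
```

Emit:
carry_out(steps=[{"offset": [0,0,0],"roll": 0},{"offset": [0,0,0],"roll": 0},{"offset": [0,0,0],"roll": 0}], jaw=0.55)

```text
clock: 7.2
eef_pos: [516.4, -264.5, 196.4]
ee_rot: [1.0, -0.011, 0.0, 0.0]
force: [0.4, -0.2, -0.7]
gripper_width: 44.4
finger_force: 0.0
```

Emit:
carry_out(steps=[{"offset": [0,0,-40],"roll": 0},{"offset": [0,0,-95],"roll": 0},{"offset": [-15,-54,-125],"roll": -1.3},{"offset": [-30,-108,-150],"roll": -1.3},{"offset": [-45,-160,-175],"roll": -1.3},{"offset": [-60,-215,-200],"roll": -1.3},{"offset": [-94,-322,-205],"roll": -1.3},{"offset": [-94,-322,-205],"roll": -1.3},{"offset": [-94,-322,-205],"roll": -1.3},{"offset": [-94,-322,-205],"roll": -1.3},{"offset": [-94,-322,-205],"roll": -1.3},{"offset": [-94,-322,-205],"roll": -1.3}], jaw=0.65)

```text
clock: 8.7
eef_pos: [429.8, 58.6, 401.0]
ee_rot: [1.0, -0.001, -0.0, 0.0]
force: [-0.7, 0.4, 0.7]
gripper_width: 56.8
finger_force: 0.0
```

```bash
python3 - <<'E'
from f import *
s=read_state();p=read_camera('wrist');print(s['clock'],s['eef_pos'],s['ee_rot'])
A={}
for n,q in dict(bolster_brass=(448,101,20),rivet_tin=(464,-1,26)).items():
    A[n]=proj([q],p,s)[0]
print(A)
hu=hull_at('bolster_brass',p,A['bolster_brass']);print(cv2.minAreaRect(hu.astype(np.float32)))
Q={n:fit(n,p,a,s)[0] for n,a in A.items()};print(Q)
overlay(Q,s,p,(100,0,500,290),'pics/o2.png')
E
```

```text
8.7 [429.81882016  58.58394951 401.01688154] [ 9.99999746e-01 -6.63754682e-04 -2.55944341e-04  4.22948627e-05]
{'bolster_brass': array([273.70199228, 186.61282473]), 'rivet_tin': array([393.20711797, 168.7204637 ])}
((277.0172424316406, 190.2069091796875), (42.14936828613281, 29.01872444152832), 66.80140686035156)
{'bolster_brass': array([4.43960143e+02, 9.92738735e+01, 4.03411623e-01]), 'rivet_tin': array([ 4.63208150e+02, -2.68559619e-01,  3.64603522e-01])}
```

View pics/o2.png

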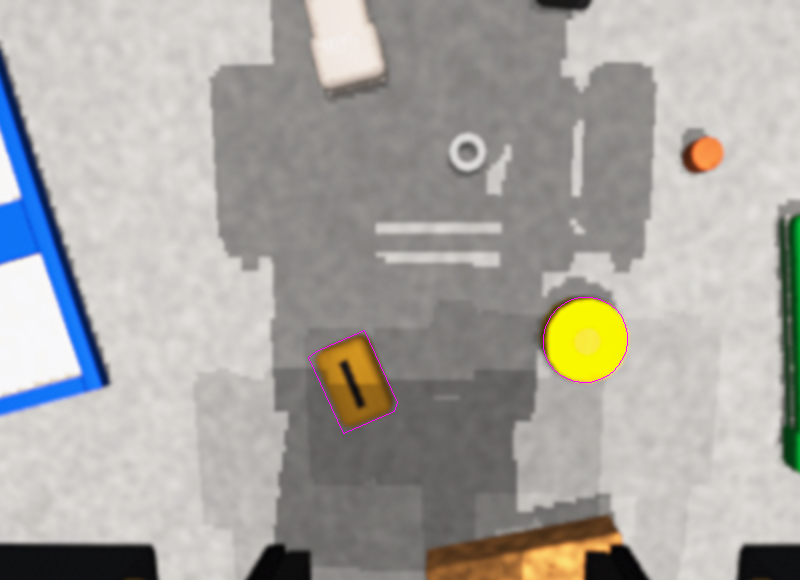

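Both fits lie on the outlines. Brass is at (444, 99), yaw 0.40, and the tin at (463, 0).

Emit:
carry_out(steps=[{"offset": [14,-41,50],"roll": -10},{"offset": [14,-41,100],"roll": -20},{"offset": [14,-41,150],"roll": -23.1},{"offset": [14,-41,165],"roll": -23.1},{"offset": [14,-41,165],"roll": -23.1},{"offset": [14,-41,165],"roll": -23.1},{"offset": [14,-41,190],"roll": -23.1},{"offset": [14,-41,211],"roll": -23.1},{"offset": [14,-41,211],"roll": -23.1},{"offset": [14,-41,211],"roll": -23.1}])

```text
clock: 10.0
eef_pos: [444.6, 100.6, 192.1]
ee_rot: [0.98, 0.2, 0.001, 0.0]
force: [0.6, 0.7, 1.3]
gripper_width: 56.6
finger_force: 0.0
```

Emit:
carry_out(steps=[{"offset": [0,0,0],"roll": 0},{"offset": [0,0,0],"roll": 0},{"offset": [0,0,0],"roll": 0},{"offset": [0,0,0],"roll": 0},{"offset": [0,0,0],"roll": 0},{"offset": [0,0,0],"roll": 0}], jaw=0, squeeze=25)

```text
clock: 10.75
eef_pos: [443.5, 100.6, 190.3]
ee_rot: [0.98, 0.201, 0.0, 0.0]
force: [-0.7, -0.4, 1.5]
gripper_width: 23.8
finger_force: 25.0
```

Emit:
carry_out(steps=[{"offset": [0,0,-60],"roll": 0},{"offset": [-10,62,-70],"roll": 10},{"offset": [-20,125,-70],"roll": 20},{"offset": [-30,187,-70],"roll": 24.4},{"offset": [-40,249,-70],"roll": 24.4},{"offset": [-50,311,-70],"roll": 24.4},{"offset": [-60,373,-70],"roll": 24.4},{"offset": [-71,448,-70],"roll": 24.4},{"offset": [-71,448,-70],"roll": 24.4},{"offset": [-71,448,-70],"roll": 24.4},{"offset": [-71,448,-70],"roll": 24.4},{"offset": [-71,448,-70],"roll": 24.4},{"offset": [-71,448,-35],"roll": 24.4},{"offset": [-71,448,-12],"roll": 24.4},{"offset": [-71,448,-5.5],"roll": 24.4},{"offset": [-71,448,-5.5],"roll": 24.4},{"offset": [-71,448,-5.5],"roll": 24.4}])

```text
clock: 12.88
eef_pos: [554.6, -338.9, 196.6]
ee_rot: [1.0, -0.011, 0.001, 0.0]
force: [-0.3, -0.5, -1.3]
gripper_width: 23.7
finger_force: 25.0
```

Emit:
carry_out(steps=[{"offset": [0,0,0],"roll": 0},{"offset": [0,0,0],"roll": 0},{"offset": [0,0,0],"roll": 0}], jaw=0.55)

```text
clock: 13.25
eef_pos: [554.3, -339.3, 195.9]
ee_rot: [1.0, -0.011, 0.0, 0.0]
force: [0.8, -0.3, 0.7]
gripper_width: 44.0
finger_force: 0.0
```

Emit:
carry_out(steps=[{"offset": [0,0,-40],"roll": 0},{"offset": [0,0,-75],"roll": 0},{"offset": [-18,-60,-75],"roll": -1.3},{"offset": [-35,-120,-75],"roll": -1.3},{"offset": [-53,-180,-75],"roll": -1.3},{"offset": [-70,-240,-75],"roll": -1.3},{"offset": [-99,-337,-75],"roll": -1.3},{"offset": [-99,-337,-75],"roll": -1.3},{"offset": [-99,-337,-75],"roll": -1.3},{"offset": [-99,-337,-75],"roll": -1.3},{"offset": [-99,-337,-40],"roll": -1.3},{"offset": [-99,-337,-10],"roll": -1.3},{"offset": [-99,-337,5.5],"roll": -1.3},{"offset": [-99,-337,5.5],"roll": -1.3},{"offset": [-99,-337,5.5],"roll": -1.3}], jaw=0.75)

```text
clock: 15.12
eef_pos: [463.5, -0.6, 191.2]
ee_rot: [1.0, 0.0, 0.001, 0.0]
force: [0.5, -0.4, 0.7]
gripper_width: 65.0
finger_force: 0.0
```

Emit:
carry_out(steps=[{"offset": [0,0,0],"roll": 0},{"offset": [0,0,0],"roll": 0},{"offset": [0,0,0],"roll": 0},{"offset": [0,0,0],"roll": 0},{"offset": [0,0,0],"roll": 0},{"offset": [0,0,0],"roll": 0}], jaw=0, squeeze=20)

```text
clock: 15.88
eef_pos: [462.8, -0.1, 190.5]
ee_rot: [1.0, 0.0, 0.0, -0.0]
force: [-0.8, 0.7, 3.7]
gripper_width: 35.4
finger_force: 20.0
```

Emit:
carry_out(steps=[{"offset": [0,0,-50],"roll": 0},{"offset": [0,0,-75],"roll": 0},{"offset": [2,60,-75],"roll": 1.3},{"offset": [4,120,-75],"roll": 1.3},{"offset": [6,180,-75],"roll": 1.3},{"offset": [8,240,-75],"roll": 1.3},{"offset": [11,338,-75],"roll": 1.3},{"offset": [11,338,-75],"roll": 1.3},{"offset": [11,338,-75],"roll": 1.3},{"offset": [11,338,-75],"roll": 1.3},{"offset": [11,338,-40],"roll": 1.3},{"offset": [11,338,-12],"roll": 1.3},{"offset": [11,338,-5.5],"roll": 1.3},{"offset": [11,338,-5.5],"roll": 1.3},{"offset": [11,338,-5.5],"roll": 1.3}])

```text
clock: 17.75
eef_pos: [474.3, -337.3, 196.3]
ee_rot: [1.0, -0.01, 0.0, 0.0]
force: [-0.9, -0.6, -0.3]
gripper_width: 35.5
finger_force: 20.0
```

Emit:
carry_out(steps=[{"offset": [0,0,0],"roll": 0},{"offset": [0,0,0],"roll": 0},{"offset": [0,0,0],"roll": 0}], jaw=0.62)

```text
clock: 18.12
eef_pos: [474.0, -338.2, 195.9]
ee_rot: [1.0, -0.011, 0.0, 0.0]
force: [-0.1, 0.1, -0.5]
gripper_width: 52.2
finger_force: 0.0
```

Emit:
carry_out(steps=[{"offset": [0,0,-40],"roll": 0},{"offset": [0,0,-95],"roll": 0},{"offset": [17,-57,-125],"roll": -1.3},{"offset": [34,-114,-150],"roll": -1.3},{"offset": [50,-171,-175],"roll": -1.3},{"offset": [67,-228,-200],"roll": -1.3},{"offset": [84,-286,-205],"roll": -1.3},{"offset": [100,-343,-205],"roll": -1.3},{"offset": [117,-401,-205],"roll": -1.3},{"offset": [117,-401,-205],"roll": -1.3},{"offset": [117,-401,-205],"roll": -1.3},{"offset": [117,-401,-205],"roll": -1.3},{"offset": [117,-401,-205],"roll": -1.3}], jaw=0.65)

```text
clock: 19.75
eef_pos: [599.6, 58.7, 400.8]
ee_rot: [1.0, -0.001, 0.0, 0.0]
force: [0.6, 0.6, 0.2]
gripper_width: 56.8
finger_force: 0.0
```

```bash
python3 - <<'E'
from f import *
s=read_state();p=read_camera('wrist');print(s['clock'],s['eef_pos'],s['ee_rot'])
Q=dict(handle_white=(623.9,110.5,.25),bolster_steel=(616,8,-.05))
for n,q in Q.items(): print(n,proj([(*q[:2],20)],p,s)[0])
overlay(Q,s,p,(150,20,550,310),'pics/o3.png')
t=read_camera('top');cv2.imwrite('pics/t2.png',cv2.resize(t['img'][170:275,60:500],None,fx=1.8,fy=1.8))
E
```

```text
19.75 [599.58764838  58.70241098 400.81703621] [ 9.99999733e-01 -7.25907800e-04  2.88926799e-05  8.02439858e-05]
handle_white [262.59463802 179.86525781]
bolster_steel [381.07517259 188.846627  ]
```

View pics/o3.png

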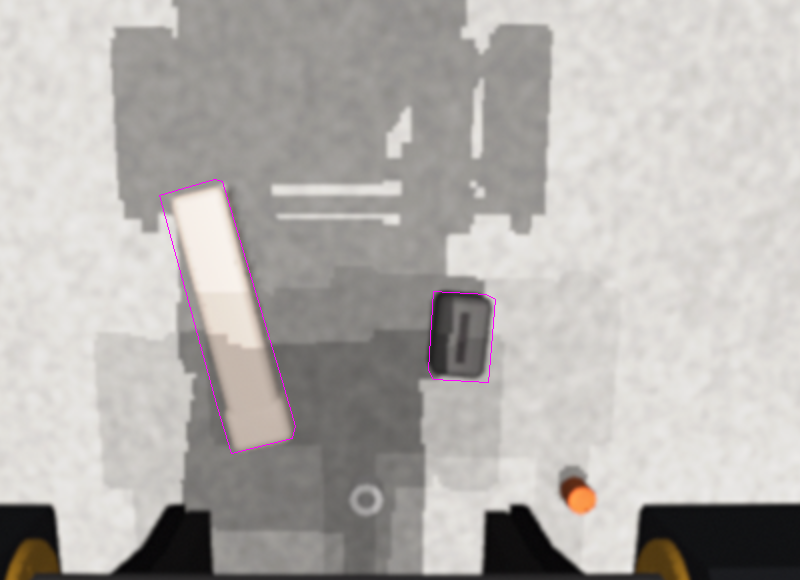

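View pics/t2.png

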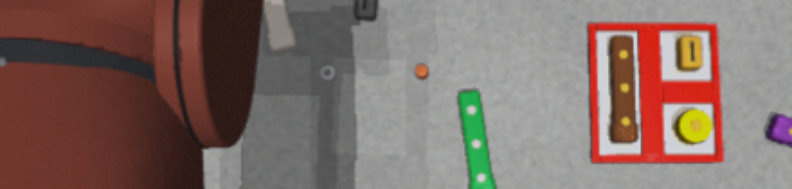

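The red kit is complete and seated. The white and steel overlays match, so I'll pick the white handle at (623, 110.5), yaw 0.25.

Emit:
carry_out(steps=[{"offset": [23.4,-52,30],"roll": -9},{"offset": [23.4,-52,90],"roll": -14.4},{"offset": [23.4,-52,150],"roll": -14.4},{"offset": [23.4,-52,165],"roll": -14.4},{"offset": [23.4,-52,165],"roll": -14.4},{"offset": [23.4,-52,165],"roll": -14.4},{"offset": [23.4,-52,190],"roll": -14.4},{"offset": [23.4,-52,210.5],"roll": -14.4},{"offset": [23.4,-52,210.5],"roll": -14.4},{"offset": [23.4,-52,210.5],"roll": -14.4}])

```text
clock: 21.1
eef_pos: [623.5, 112.2, 191.2]
ee_rot: [0.992, 0.126, 0.001, 0.0]
force: [-0.1, -0.2, 0.3]
gripper_width: 56.7
finger_force: 0.0
```

Emit:
carry_out(steps=[{"offset": [0,0,0],"roll": 0},{"offset": [0,0,0],"roll": 0},{"offset": [0,0,0],"roll": 0},{"offset": [0,0,0],"roll": 0},{"offset": [0,0,0],"roll": 0},{"offset": [0,0,0],"roll": 0}], jaw=0, squeeze=25)

```text
clock: 21.85
eef_pos: [623.1, 112.2, 190.4]
ee_rot: [0.992, 0.126, 0.0, 0.0]
force: [-0.2, -0.7, 1.0]
gripper_width: 23.4
finger_force: 25.0
```

Emit:
carry_out(steps=[{"offset": [0,0,-60],"roll": 0},{"offset": [-17,-58,-60],"roll": 0.4},{"offset": [-34,-116,-60],"roll": 0.4},{"offset": [-50,-174,-60],"roll": 0.4},{"offset": [-73,-254,-60],"roll": 0.4},{"offset": [-73,-254,-60],"roll": 0.4},{"offset": [-73,-254,-60],"roll": 0.4},{"offset": [-73,-254,-60],"roll": 0.4},{"offset": [-73,-254,-30],"roll": 0.4},{"offset": [-73,-254,-12],"roll": 0.4},{"offset": [-73,-254,-5.5],"roll": 0.4},{"offset": [-73,-254,-5.5],"roll": 0.4},{"offset": [-73,-254,-5.5],"roll": 0.4}])

```text
clock: 23.48
eef_pos: [489.5, 339.8, 196.1]
ee_rot: [0.993, 0.122, 0.0, -0.0]
force: [0.2, 0.3, -0.5]
gripper_width: 23.6
finger_force: 25.0
```

Emit:
carry_out(steps=[{"offset": [0,0,0],"roll": 0},{"offset": [0,0,0],"roll": 0},{"offset": [0,0,0],"roll": 0}], jaw=0.55)

```text
clock: 23.85
eef_pos: [489.1, 340.1, 195.9]
ee_rot: [0.992, 0.122, 0.0, -0.0]
force: [0.4, 1.3, -0.9]
gripper_width: 44.1
finger_force: 0.0
```

Emit:
carry_out(steps=[{"offset": [0,0,-40],"roll": 0},{"offset": [0,0,-75],"roll": 0},{"offset": [7,60,-75],"roll": 8},{"offset": [14,120,-75],"roll": 17.2},{"offset": [21,180,-75],"roll": 17.2},{"offset": [28,240,-75],"roll": 17.2},{"offset": [42.4,352.5,-75],"roll": 17.2},{"offset": [42.4,352.5,-75],"roll": 17.2},{"offset": [42.4,352.5,-75],"roll": 17.2},{"offset": [42.4,352.5,-75],"roll": 17.2},{"offset": [42.4,352.5,-40],"roll": 17.2},{"offset": [42.4,352.5,-10],"roll": 17.2},{"offset": [42.4,352.5,5.5],"roll": 17.2},{"offset": [42.4,352.5,5.5],"roll": 17.2},{"offset": [42.4,352.5,5.5],"roll": 17.2}], jaw=0.65)

```text
clock: 25.72
eef_pos: [616.3, 8.7, 191.6]
ee_rot: [1.0, -0.027, 0.001, 0.0]
force: [0.1, -0.6, 0.8]
gripper_width: 56.5
finger_force: 0.0
```

Emit:
carry_out(steps=[{"offset": [0,0,0],"roll": 0},{"offset": [0,0,0],"roll": 0},{"offset": [0,0,0],"roll": 0},{"offset": [0,0,0],"roll": 0},{"offset": [0,0,0],"roll": 0},{"offset": [0,0,0],"roll": 0}], jaw=0, squeeze=25)

```text
clock: 26.48
eef_pos: [615.7, 8.3, 190.4]
ee_rot: [1.0, -0.028, 0.0, 0.0]
force: [-0.7, -0.4, 1.4]
gripper_width: 24.0
finger_force: 25.0
```

Emit:
carry_out(steps=[{"offset": [0,0,-60],"roll": 0},{"offset": [-18,-58,-70],"roll": -8},{"offset": [-37,-116,-70],"roll": -17.2},{"offset": [-55,-174,-70],"roll": -17.2},{"offset": [-85,-264,-70],"roll": -17.2},{"offset": [-85,-264,-70],"roll": -17.2},{"offset": [-85,-264,-70],"roll": -17.2},{"offset": [-85,-264,-70],"roll": -17.2},{"offset": [-85,-264,-35],"roll": -17.2},{"offset": [-85,-264,-12],"roll": -17.2},{"offset": [-85,-264,-5.5],"roll": -17.2},{"offset": [-85,-264,-5.5],"roll": -17.2},{"offset": [-85,-264,-5.5],"roll": -17.2}])

```text
clock: 28.1
eef_pos: [546.0, 275.8, 196.3]
ee_rot: [0.993, 0.122, 0.0, -0.0]
force: [-0.2, 0.3, -1.1]
gripper_width: 24.1
finger_force: 25.0
```

Emit:
carry_out(steps=[{"offset": [0,0,0],"roll": 0},{"offset": [0,0,0],"roll": 0},{"offset": [0,0,0],"roll": 0}], jaw=0.55)

```text
clock: 28.48
eef_pos: [545.4, 276.6, 195.9]
ee_rot: [0.992, 0.122, 0.0, -0.0]
force: [0.2, -0.4, -0.5]
gripper_width: 44.2
finger_force: 0.0
```

Emit:
carry_out(steps=[{"offset": [0,0,-40],"roll": 0},{"offset": [0,0,-90],"roll": 0},{"offset": [0,60,-150],"roll": 0},{"offset": [0,120,-200],"roll": 0},{"offset": [0,180,-210],"roll": 0},{"offset": [0,240,-210],"roll": 0},{"offset": [0,300,-210],"roll": 0},{"offset": [0,300,-210],"roll": 0},{"offset": [0,300,-210],"roll": 0}])

```text
clock: 29.6
eef_pos: [618.4, -16.6, 405.8]
ee_rot: [0.993, 0.121, 0.0, 0.0]
force: [-0.3, 0.3, -0.1]
gripper_width: 48.1
finger_force: 0.0
```

```bash
python3 - <<'E'
from f import *
s=read_state();print(s['clock'],s['eef_pos'],s['gripper_width'])
t=read_camera('top');a=t['img'][140:300,50:210];c=read_camera('scene')['img'][150:450,190:550]
cv2.imwrite('pics/fin.png',np.hstack([cv2.resize(a,(360,360)),cv2.resize(c,(432,360))]))
E
```

```text
29.6 [618.37361915 -16.57051109 405.75126885] 48.09420608851902
```

View pics/fin.png

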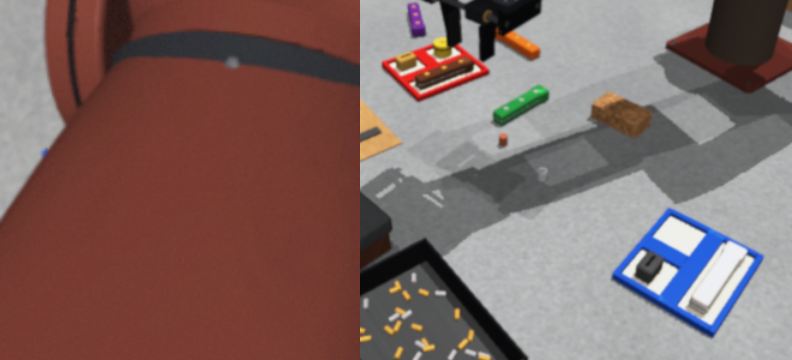

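The scene view shows both kits complete. White is in the blue long nest at about (718,275) and steel is in a square nest at (650,265). The red tray is full, and the green handle and the decoys haven't moved.

```bash
python3 -c "
from workcell import *
print(sign_off())"
```

```text
the job is handed in; nothing more can be done
None
```

Both kits are made up in their trays and the job was handed in at about 30 s; the green handle and the look-alikes were not touched.

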